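# Close the board tester and hold its enabling button half-way

### The job

Lower the open cover of the board tester gently, without letting it drop, until it lies fully closed on its stop, and let go of it. Then press the big palm button on the tall pedestal half-way down, about 9 mm of its 18 mm travel and never to the bottom, and finish while still holding it there. Leave the small key on the low box and everything else on the bench alone.

Things in the scene. Friction and masses are not known exactly. Their poses are not given: they have to be found in the camera images.
- tester: Board tester fixed to the bench: grey box 200 x 210 x 60 mm (x, y, z) with a green circuit board nested in its top. Origin: centre of its underside on the bench; its x axis runs from the front (bar side) to the rear (hinge side), z up. Its yaw varies by up to about 0.3 rad.
- cover (a joint): Angle of the tester's hinged cover (aluminium frame 180 x 200 x 12 mm round a clear window, 0.35 kg), rad: 0 = fully closed, level on its stop; grows as the front edge rises, to 1.45. Starts at 1.05 to 1.38. Hinge friction holds it where it starts, but below about 0.85 rad an unsupported cover falls shut hard: it must be held all the way down.
- cover_bar (a point): Middle of the pull bar: steel rod 12 mm thick, 120 mm long along the tester's y, on two legs 45 mm out from the cover's front edge, in its plane. Top of the open cover, 0.27 to 0.31 m up; closed it is 84 mm up, 140 mm in front of the tester's centre. Pinch it from above across the tester's x, fingers 40 to 50 mm apart so the inner one clears the frame; it turns in the grip.
- cover_hinge (a point): Middle of the cover's hinge axis (along the tester's y), at the tester's rear, 85 mm behind its centre and 84 mm above the bench. The pull bar's centre line is 225 mm from this axis and swings about it.
- pedestal: Enabling pedestal fixed to the bench: grey housing 84 x 84 x 80 mm with a black collar 10 mm high on top, carrying the big palm button. It stands beside the tester, left or right of it. Origin: centre of its underside on the bench, z up.
- palm (a joint): Travel of the palm button, m: 0 = up, 0.018 = bottom. Spring return: it takes about 3 N to start and 0.5 N per mm more (7.5 N at the 9 mm half-way point, 12 N at the bottom). A three-position enabling button: off when up, on around half-way, off again when pushed right down.
- palm_top (a point): Centre of the top face of the palm button, a flat black disc 42 mm across; 126 mm above the bench when up, 117 mm when half pressed. It moves down with the button; pressed straight down.
- reset_box: Low grey box 70 x 70 x 35 mm, fixed in front of the pedestal (robot side, its centre about 125 mm away), with a small black key on top, 22 mm across, top 49 mm above the bench. Not part of the job: its key is left alone. Origin: centre of its underside.
- reset_key (a joint): Travel of the small reset key, m: 0 = up, 0.006 = pressed.
- screwdriver: Bystander: screwdriver 170 mm long lying behind the pedestal.
- spare_board: Bystander: loose green circuit board 70 x 90 mm, up to 16 mm high with its components, lying flat in front of the tester.
- spool: Bystander: small aluminium spool, 56 mm across, 50 mm high, standing at the front right.
- pliers: Bystander: pliers with teal handles, about 200 mm long, lying at the front left, 14 mm high.
- flux_jar: Bystander: jar 52 mm across, 55 mm high, on the right.
- parts_bin: Bystander: open yellow bin 140 x 100 x 60 mm, on the left.
- meter: Bystander: hand-held meter 150 x 80 x 44 mm lying on the right.
There are look-alikes about, which are no part of the job. What is shaped like the pedestal but pink or red is not meant.

How it is judged:
By the outcome, as a careful person would: the job done as asked, in the order asked, and still so for the second after the job is handed in, while the arm keeps its last pose, push and grip.
It also fails if it takes over 51 s, if anything falls off the work surface, if the arm or the gripper's body presses on something with over 40 N, if the wrist force passes 120 N, or if a joint passes its speed limit or range.

### The arm

A 7-joint arm with a two-finger parallel gripper is mounted at the origin on the work surface. World frame = base frame: x ahead of the robot, y to its left, z up, the work surface at z = 0. Lengths are in m, angles in rad, forces in N, time in s.
With the tool pointing down it reaches from about 0.35 to 0.9 m from the base axis. Payload 8.1 kg.
Tool frame: the origin (TCP) lies midway between the tips of the shut fingers; the grasp point (between the pads) lies 19 mm behind it; z points along the fingers, y is the line along which they close (so a half turn about z gives the same grasp; the last joint's range is limited). The gripper opens to 92 mm and grips with 3 to 60 N. Pads are 19 mm wide; open, the fingers measure 130 mm over their backs; the gripper's body (75 mm by 190 mm) begins 47 mm behind the grasp point.
Start: joints at [1.162, 0.434, 0.025, 1.573, -0.012, 1.134, -0.075], TCP at [0.188, -0.596, 0.227] pointing down, gripper open.
Joint ranges: [-2.62, 2.62], [-0.44, 2.09], [-1.27, 1.32], [0.08, 2.57], [-1.32, 4.46], [0.12, 2], [-2.74, 2.74]. Speed limits (rad/s): [2.22, 2.22, 3.01, 3.01, 3.14, 3.14, 3.14].

### API

Orientations are given as a rotation vector (axis times angle).
In Python, from cell import arm gives the robot as it stands.
- The arm moves only by the tool carry_out, never from a script. Its arguments are lists of equal length, an entry for each row: "claw": the finger opening in cm, from 0 to 9.18; "delta_pos": the shift along the tool's x, y, z in cm, a list of three; "angular": the turn, a rotation vector about the tool's x, y, z in rad, a list of three. In form: {"claw": [claw, ...], "delta_pos": [[dx, dy, dz], ...], "angular": [[ax, ay, az], ...]}. A call has 1 to 20 rows; each row shifts and turns the commanded pose from where the row before left it, along the tool's axes as they then stand; what a row does not reach is not made up. A row lasts 1/10 s, in which the tool goes at most 50 mm and 8.59 degrees, less where a joint would pass 70% of its speed; a pose out of reach is approached as far as the arm can. A call with a gripper value outside its range is refused whole. The fingers move at their own pace and stop on an object; "force" is the grip in N (left out, the last holds). Time passes only in rows, so rows that do not move let the fingers close. It gives the time, the measured TCP pose, the force, the opening and the grip force at its end, in the units of the state.
- arm.observe(): the state, without advancing time (a new reading comes with each control period).
- arm.get_image(name): name is "scene" or "top" or "wrist"; returns a dict with "frame" (480x640x3 uint8, red, green, blue), "mtx" (3x3 intrinsics, pixels), "dist" ([k1, k2, p1, p2, k3] as OpenCV has them; the pictures are not rectified), "T" (4x4, takes a point from camera to world coordinates). Camera axes: x right, y down, z forward; pixel columns grow to the right and rows downward; lengths in m; the calibration is good to about 2 mm. A picture is of the moment at which its call begins. There is no depth.
- arm.sign_off(): hands the job in; it is judged then, once.
Trained networks look in a picture, given as the dict that the camera call returned (one of the last four; its "shot" number tells which), for a name from the list of things; names that differ only in an ending like _2 or _b are one class to them, and where a whole thing is asked for, a point or a joint stands for the part that bears it (a point fixed in the world has none). Each returns a list of dicts, best first, with "conf" (0 to 1); they miss things now and then, are a little off and sometimes report something else, mostly with a low value. They report only what shows in the picture. A call takes as long as a camera call. They do not tell look-alikes from the thing itself.
- arm.look_for(label, picture): "centre" ([column, row] as shares, 0 to 1, of the picture: columns of its width, rows of its height, amid what is visible of it).
- arm.trace(label, picture): "region" (480x640 bool, what is visible of it) and "centre" ([column, row] as shares, 0 to 1, of the picture: columns of its width, rows of its height, amid what is visible of it).
- arm.place_of(label, picture): "centre" ([column, row] as shares, 0 to 1, of the picture: columns of its width, rows of its height: a listed point, or the origin of a listed thing).
The state is a dict: "clock": time; "joints": joint angles; "dq": joint speeds; "joint_efforts": joint torques, N m; "position": TCP position; "ee_rot": TCP orientation; "force": force on the tool from outside, world axes, zero at the start; "ft_torque": the same for the moment, N m; "width": opening from 0.0 (shut) to 1.0 (fully open); "gripper_force": force on a finger pad.
Only numpy, scipy, OpenCV 4.12 (cv2) and the standard library are available. Lean on these libraries where they do the work, as an engineer would, in place of code of your own. Each camera call takes 0.05 s, during which the arm holds its last target. There are 200 camera calls.

## Working session

There is one attempt and no reset: what is moved stays moved. The work goes in short steps, Python scripts to look and compute and a tool call to move; the robot and the scene stay as the last step left them, time stands still between calls to the robot, and variables do not carry over. Pictures are saved under pics/ and viewed, at most 10 in all, crops included, and the job is handed in when it is done.

Besides the shell and the picture viewer there is one more tool, called after "Emit:" as name(argument=value, ...) on one line, values as JSON. carry_out: Moves the arm, as the interface text tells. Its arguments: {"type":"object","properties":{"claw":{"type":"array","items":{"type":"number"}},"delta_pos":{"type":"array","items":{"type":"array","items":{"type":"number"}}},"angular":{"type":"array","items":{"type":"array","items":{"type":"number"}}},"force":{"type":"number"}},"required":["claw","delta_pos","angular"]}

```bash
mkdir -p pics; cat > h.py <<'E'
import numpy as np, cv2
from scipy.spatial.transform import Rotation as R
from cell import arm
def ray(p,c):
    px=np.array(c)*[640,480]
    u=cv2.undistortPoints(px.reshape(1,1,2).astype(float),np.array(p["mtx"]),np.array(p["dist"])).ravel()
    T=np.array(p["T"]); d=T[:3,:3]@[u[0],u[1],1]; return T[:3,3],d/np.linalg.norm(d)
def onz(p,c,z):
    o,d=ray(p,c); return o+d*(z-o[2])/d[2]
def tri(rs):
    A=sum(np.eye(3)-np.outer(d,d) for o,d in rs); b=sum((np.eye(3)-np.outer(d,d))@o for o,d in rs)
    return np.linalg.solve(A,b)
def save(p,n): cv2.imwrite(f"pics/{n}.png",p["frame"][:,:,::-1])
E
python3 - <<'E'
from h import *
s=arm.observe(); print(s)
for n in ["scene","top"]:
    p=arm.get_image(n); save(p,n+"0")
    for l,z in [("cover_bar",.29),("cover_hinge",.084),("tester",0),("pedestal",0),("palm_top",.126),("reset_box",0),("reset_key",.049)]:
        for q in arm.place_of(l,p)[:3] if l!="reset_key" else arm.look_for(l,p)[:3]:
            print(n,l,round(q["conf"],2),(np.array(q["centre"])*[640,480]).round(0),onz(p,q["centre"],z).round(4))
E
```

```text
{'clock': 0.0, 'joints': array([ 1.16239732,  0.43521582,  0.02497767,  1.57412955, -0.01156061,
        1.13399212, -0.07510193]), 'dq': array([ 0.00016225, -0.00050911, -0.00026717, -0.00191418, -0.0002981 ,
       -0.00055565, -0.00112698]), 'joint_efforts': array([-2.01774892e-04, -6.67848372e+01,  9.85223427e-01, -3.14466119e+01,
       -6.04266627e-02,  4.26281698e-02,  2.46890295e-04]), 'position': array([ 0.18792952, -0.59552413,  0.22593694]), 'ee_rot': array([-3.10342980e+00, -4.78150793e-01,  6.63241626e-04]), 'force': array([ 0.30854037,  0.40684011, -0.3133439 ]), 'ft_torque': array([ 0.03051055, -0.00494801,  0.04525912]), 'gripper_force': 0.0, 'width': 1.0008542850361977}
scene cover_bar 0.78 [295. 237.] [ 0.649  -0.1513  0.29  ]
scene cover_hinge 0.61 [314. 340.] [ 0.7136 -0.1678  0.084 ]
scene cover_hinge 0.57 [147. 422.] [ 0.6594 -0.4681  0.084 ]
scene cover_hinge 0.34 [391. 255.] [0.6569 0.0917 0.084 ]
scene tester 0.95 [293. 330.] [ 0.6254 -0.1518  0.    ]
scene tester 0.19 [295. 240.] [0.4234 0.0109 0.    ]
scene pedestal 0.81 [391. 256.] [0.6102 0.1547 0.    ]
s
[... 551 characters left out ...]
9  ]
top cover_bar 0.33 [259. 224.] [0.5691 0.1375 0.29  ]
top cover_hinge 0.91 [381. 188.] [ 0.7112 -0.1614  0.084 ]
top tester 0.77 [377. 224.] [ 0.6338 -0.1575  0.    ]
top tester 0.74 [161. 321.] [0.3773 0.4298 0.    ]
top tester 0.39 [261. 224.] [0.6387 0.1649 0.    ]
top pedestal 0.92 [263. 235.] [0.6062 0.1608 0.    ]
top pedestal 0.7 [210. 228.] [ 0.6279  0.3051 -0.    ]
top pedestal 0.69 [223. 320.] [0.3768 0.2645 0.    ]
top palm_top 0.76 [200. 215.] [0.6333 0.305  0.126 ]
top palm_top 0.64 [217. 315.] [0.3817 0.255  0.126 ]
top palm_top 0.58 [256. 223.] [0.61   0.1631 0.126 ]
top reset_box 0.72 [263. 281.] [0.4782 0.1591 0.    ]
top reset_key 0.3 [260. 222.] [0.6308 0.164  0.049 ]
```

View pics/scene0.png

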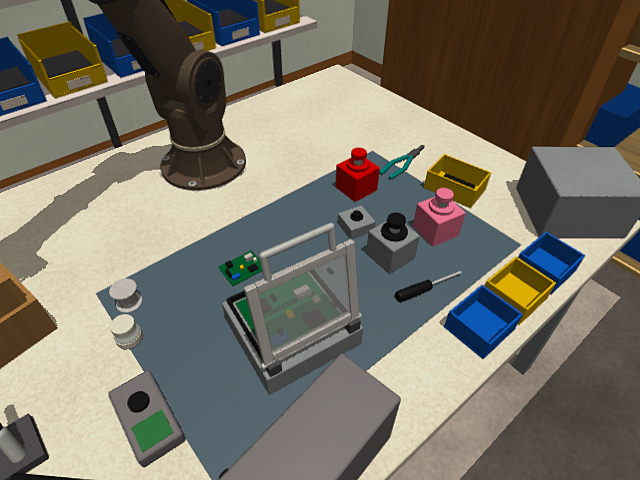

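View pics/top0.png

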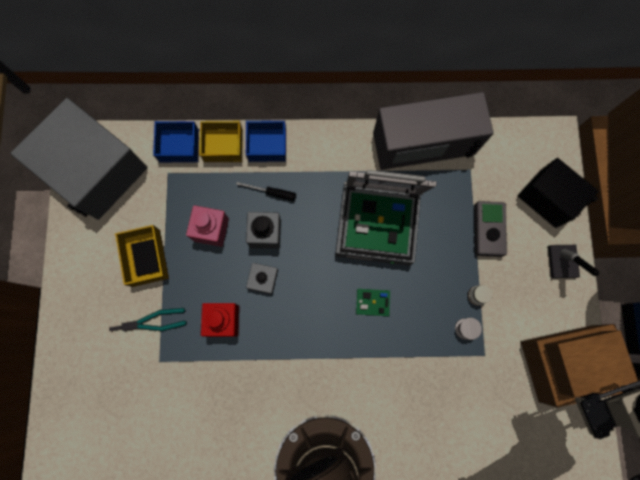

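```bash
cat > fit.py <<'E'
from h import *
from scipy.optimize import least_squares
def pts(v):
    x,y,w,t=v; c,s=np.cos(w),np.sin(w); X=np.array([c,s,0]);o=np.array([x,y,0])
    h=o+.085*X+[0,0,.084]
    return {"tester":o,"cover_hinge":h,"cover_bar":h-.225*np.cos(t)*X+[0,0,.225*np.sin(t)]}
def proj(p,P):
    T=np.linalg.inv(np.array(p["T"])); r=cv2.Rodrigues(T[:3,:3])[0]
    return cv2.projectPoints(np.array([P],float),r,T[:3,3],np.array(p["mtx"]),np.array(p["dist"]))[0].ravel()
E
python3 - <<'E'
from fit import *
obs=[];pal=[]
for n in ["scene","top"]*2:
    p=arm.get_image(n)
    for l in ["tester","cover_hinge","cover_bar"]:
        for q in arm.place_of(l,p)[:1]:
            if q["conf"]>.5: obs.append((p,l,np.array(q["centre"])*[640,480]))
    for q in arm.place_of("palm_top",p):
        P=onz(p,q["centre"],.126)
        if np.hypot(*(P[:2]-[.61,.16]))<.05: print(n,"palm",P.round(4)); pal.append(ray(p,q["centre"]))
print("palm tri",tri(pal))
f=lambda v:np.concatenate([proj(p,pts(v)[l])-c for p,l,c in obs])
r=least_squares(f,[.63,-.155,-.1,1.2],loss="soft_l1",f_scale=2.)
print(r.x); [print(k,v.round(4)) for k,v in pts(r.x).items()]
for (p,l,c),e in zip(obs,f(r.x).reshape(-1,2)): print(l,e.round(1))
p=arm.get_image("top"); g=p["frame"][150:280,320:450]
a=cv2.resize(g,(520,520),interpolation=cv2.INTER_CUBIC)
p=arm.get_image("scene"); b=cv2.resize(p["frame"][215:395,210:370],(270,520)[:0] or (462,520),interpolation=cv2.INTER_CUBIC)
cv2.imwrite("pics/crop1.png",cv2.resize(np.hstack([a,b])[:,:,::-1],(800,424)))
E
```

```text
scene palm [0.6114 0.1505 0.126 ]
top palm [0.608 0.156 0.126]
scene palm [0.6067 0.1516 0.126 ]
top palm [0.6086 0.1541 0.126 ]
palm tri [0.60803309 0.15436324 0.12364303]
[ 0.6250302  -0.16232992 -0.01785328  1.35917537]
tester [ 0.625  -0.1623  0.    ]
cover_hinge [ 0.71   -0.1638  0.084 ]
cover_bar [ 0.6628 -0.163   0.304 ]
tester [47.5 65.2]
cover_hinge [0.6 0.6]
cover_bar [-0.6  1.1]
tester [2.6 2.5]
cover_hinge [0.5 3.2]
cover_bar [-2.   1.1]
tester [ 0.5 -1.9]
cover_hinge [1.5 1.1]
cover_bar [0.6 0.1]
tester [1.4 2.9]
cover_hinge [0.8 1.7]
cover_bar [-0.1 -0.5]
```

View pics/crop1.png

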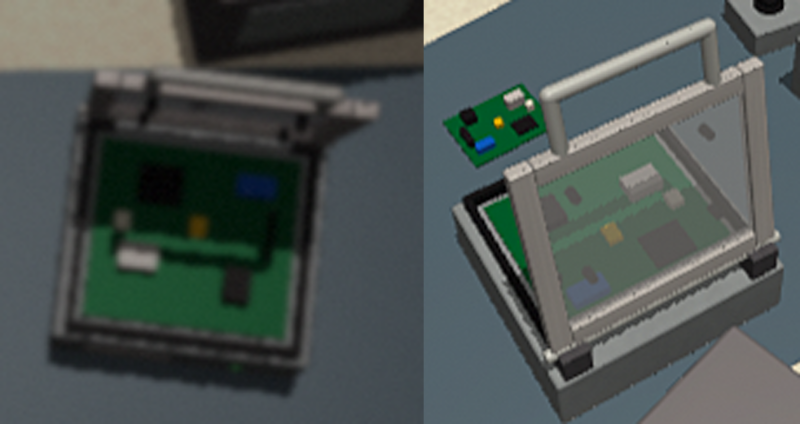

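```bash
python3 - <<'E'
from h import *
for n,a,b in [("scene",(262.9,256.2),(332.6,224.8)),("top",(425.9,179.8),(364.5,173))]:
    p=arm.get_image(n); A=onz(p,np.array(a)/[640,480],.306);B=onz(p,np.array(b)/[640,480],.306)
    print(n,A,B,(A+B)/2,np.linalg.norm(B-A),-np.arctan2((B-A)[0],(B-A)[1]))
s=arm.observe();print(R.from_rotvec(s["ee_rot"]).as_matrix().round(3),s["clock"])
E
```

```text
scene [ 0.66265002 -0.22241704  0.306     ] [ 0.67798405 -0.0986074   0.306     ] [ 0.67031703 -0.16051222  0.306     ] 0.12475559820988814 -0.12322416353900527
top [ 0.659037   -0.22718927  0.306     ] [ 0.67622004 -0.09352682  0.306     ] [ 0.66762852 -0.16035805  0.306     ] 0.1347624041003696 -0.12785424063343773
[[ 0.954  0.301  0.   ]
 [ 0.301 -0.954 -0.   ]
 [ 0.     0.    -1.   ]] 2.0
```

Emit:
carry_out(claw=[4.4,4.4,4.4,4.4,4.4,4.4,4.4,4.4,4.4,4.4,4.4,4.4,4.4,4.4,4.4,4.4,4.4,4.4,4.4,4.4], delta_pos=[[3.39,0.49,-0.9],[3.39,0.49,-0.9],[3.39,0.49,-0.9],[3.39,0.49,-0.9],[3.39,0.49,-0.9],[3.39,0.49,-0.9],[3.39,0.49,-0.9],[3.39,0.49,-0.9],[3.39,0.49,-0.9],[3.39,0.49,-0.9],[3.39,0.49,-0.9],[3.39,0.49,-0.9],[3.39,0.49,-0.9],[3.39,0.49,-0.9],[3.39,0.49,-0.9],[3.39,0.49,-0.9],[3.39,0.49,-0.9],[3.39,0.49,-0.9],[3.39,0.49,-0.9],[3.39,0.49,-0.9]], angular=[[0,0,-0.0573],[0,0,-0.0573],[0,0,-0.0573],[0,0,-0.0573],[0,0,-0.0573],[0,0,-0.0573],[0,0,-0.0573],[0,0,-0.0573],[0,0,-0.0573],[0,0,-0.0573],[0,0,-0.0573],[0,0,-0.0573],[0,0,-0.0573],[0,0,-0.0573],[0,0,-0.0573],[0,0,-0.0573],[0,0,-0.0573],[0,0,-0.0573],[0,0,-0.0573],[0,0,-0.0573]])

```text
clock: 4.0
position: [0.6817, -0.174, 0.4069]
ee_rot: [-2.347, -2.088, 0.0]
force: [0.6, 0.3, 0.6]
width: 0.478
gripper_force: 0.0
```

```bash
python3 - <<'E'
from h import *
p=arm.get_image("wrist"); save(p,"w1"); s=arm.observe()
print(s["clock"],s["position"],R.from_rotvec(s["ee_rot"]).as_matrix().round(3),s["joints"].round(2),s["width"])
for q in arm.place_of("cover_bar",p)[:2]: print(q["conf"],np.array(q["centre"])*[640,480],onz(p,q["centre"],.304))
E
```

```text
4.05 [ 0.68358896 -0.16584384  0.40834729] [[ 0.105  0.994  0.002]
 [ 0.994 -0.105  0.005]
 [ 0.005  0.002 -1.   ]] [ 0.33  0.54 -0.33  0.99  0.16  1.64 -0.05] 0.4779602234675036
0.92 [300.672 225.792] [ 0.66869491 -0.15946314  0.304     ]
0.4 [299.2  349.68] [ 0.65331349 -0.26649423  0.304     ]
```

View pics/w1.png

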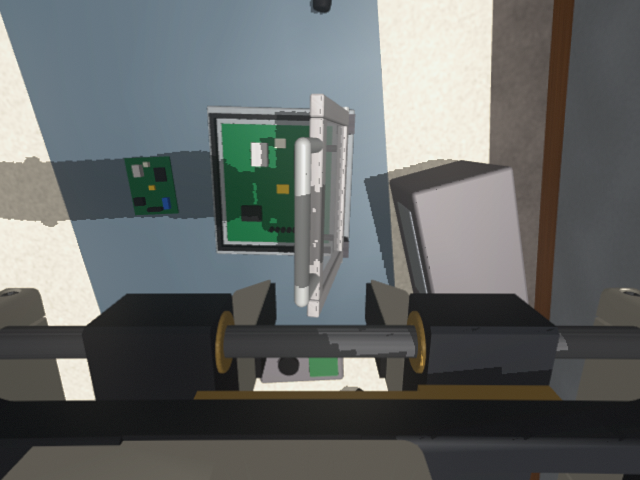

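```bash
python3 - <<'E'
from fit import *
w=arm.get_image("wrist"); t=arm.get_image("top"); sc=arm.get_image("scene")
A,B=[onz(w,np.array(c)/[640,480],.304) for c in [(302,303),(304,138)]]
print(A,B,(A+B)/2,np.linalg.norm(A-B),"yaw",-np.arctan2((B-A)[0],(B-A)[1]))
obs=[]
for p in (w,t,sc):
    for l in ["tester","cover_hinge","cover_bar"]:
        for q in arm.place_of(l,p)[:1]:
            if q["conf"]>.5: obs.append((p,l,np.array(q["centre"])*[640,480]))
yaw=-np.arctan2((B-A)[0],(B-A)[1])
for y0 in (yaw,None):
    f=lambda v:np.concatenate([proj(p,pts(v)[l])-c for p,l,c in obs]+([[(v[2]-y0)*200]] if y0 else []))
    r=least_squares(f,[.63,-.155,-.1,1.2],loss="soft_l1",f_scale=2.)
    print(r.x.round(4),[(k,v.round(4)) for k,v in pts(r.x).items()])
for (p,l,c),e in zip(obs,f(r.x)[:2*len(obs)].reshape(-1,2)): print(l,e.round(1))
s=arm.observe();print(s["clock"],s["position"])
E
```

```text
[ 0.66321586 -0.21814504  0.304     ] [ 0.68042745 -0.09001471  0.304     ] [ 0.67182165 -0.15407987  0.304     ] 0.12928116505474957 yaw -0.13352947263946077
[ 0.6276 -0.1558 -0.134   1.379 ] [('tester', array([ 0.6276, -0.1558,  0.    ])), ('cover_hinge', array([ 0.7119, -0.1672,  0.084 ])), ('cover_bar', array([ 0.6694, -0.1615,  0.3049]))]
[ 0.628  -0.1543 -0.1678  1.3784] [('tester', array([ 0.628 , -0.1543,  0.    ])), ('cover_hinge', array([ 0.7118, -0.1685,  0.084 ])), ('cover_bar', array([ 0.6694, -0.1613,  0.3048]))]
cover_hinge [ 0.2 -1.7]
cover_bar [-0.8  2.7]
tester [1.1 2.6]
cover_hinge [4.1 4.8]
cover_bar [-1.2  0.3]
tester [ 3.  -2.1]
cover_hinge [3.  2.6]
cover_bar [2.  2.5]
4.7 [ 0.68107832 -0.17560914  0.40668017]
```

Emit:
carry_out(claw=[4.4,4.4,4.4,4.4,4.4,4.4,4.4,4.4,4.4,4.4,4.4], delta_pos=[[0.5,-0.4,0],[0.5,-0.5,0],[0.6,-0.4,0],[0,0,1.5],[0,0,2],[0,0,2],[0,0,2],[0,0,2],[0,0,1.5],[0,0,1],[0,0,0]], angular=[[0,0,0.02],[0,0,0],[0,0,0],[0,0,0],[0,0,0],[0,0,0],[0,0,0],[0,0,0],[0,0,0],[0,0,0],[0,0,0]])

```text
clock: 5.8
position: [0.6697, -0.1572, 0.2855]
ee_rot: [-2.369, -2.061, 0.002]
force: [-0.6, -0.1, -1.0]
width: 0.479
gripper_force: 0.0
```

```bash
python3 - <<'E'
from h import *
p=arm.get_image("wrist"); save(p,"w2"); s=arm.observe()
print(s["clock"],s["position"],R.from_rotvec(s["ee_rot"]).as_matrix().round(3),s["force"])
E
```

```text
5.85 [ 0.67020621 -0.15724233  0.28669319] [[ 0.138  0.99  -0.001]
 [ 0.99  -0.138  0.   ]
 [ 0.    -0.001 -1.   ]] [-0.25992449 -0.32769766  0.86068756]
```

View pics/w2.png

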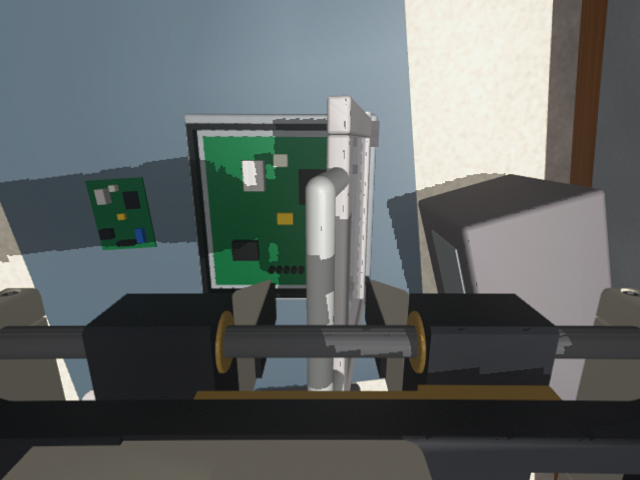

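Emit:
carry_out(claw=[0.6,0.6,0.6,0.6,0.6,0.6], delta_pos=[[0,0,0],[0,0,0],[0,0,0],[0,0,0],[0,0,0],[0,0,0]], angular=[[0,0,0],[0,0,0],[0,0,0],[0,0,0],[0,0,0],[0,0,0]], force=15)

```text
clock: 6.45
position: [0.6705, -0.1576, 0.287]
ee_rot: [2.37, 2.062, 0.0]
force: [-1.5, 0.3, 2.1]
width: 0.124
gripper_force: 15.0
```

```bash
python3 - <<'E'
import numpy as np
t0=1.372;N=36
t=t0*(1-np.arange(N+1)/N)
y=-.225*np.cos(t);z=.225*np.sin(t)
print(np.c_[np.diff(y)*100,-np.diff(z)*100].round(2).tolist(),z[0]+.084)
E
```

```text
[[-0.84, 0.19], [-0.83, 0.22], [-0.82, 0.25], [-0.81, 0.28], [-0.8, 0.31], [-0.79, 0.34], [-0.77, 0.37], [-0.76, 0.4], [-0.74, 0.43], [-0.73, 0.46], [-0.71, 0.48], [-0.69, 0.51], [-0.67, 0.54], [-0.65, 0.56], [-0.63, 0.59], [-0.6, 0.61], [-0.58, 0.63], [-0.56, 0.65], [-0.53, 0.67], [-0.5, 0.69], [-0.48, 0.71], [-0.45, 0.73], [-0.42, 0.75], [-0.39, 0.76], [-0.36, 0.78], [-0.33, 0.79], [-0.3, 0.8], [-0.27, 0.81], [-0.24, 0.82], [-0.21, 0.83], [-0.18, 0.84], [-0.15, 0.84], [-0.11, 0.85], [-0.08, 0.85], [-0.05, 0.86], [-0.02, 0.86]] 0.30456862517082156
```

Emit:
carry_out(claw=[0.6,0.6,0.6,0.6,0.6,0.6,0.6,0.6,0.6,0.6,0.6,0.6], delta_pos=[[0,-0.84,0.19],[0,-0.83,0.22],[0,-0.82,0.25],[0,-0.81,0.28],[0,-0.8,0.31],[0,-0.79,0.34],[0,-0.77,0.37],[0,-0.76,0.4],[0,-0.74,0.43],[0,-0.73,0.46],[0,-0.71,0.48],[0,-0.69,0.51]], angular=[[0,0,0],[0,0,0],[0,0,0],[0,0,0],[0,0,0],[0,0,0],[0,0,0],[0,0,0],[0,0,0],[0,0,0],[0,0,0],[0,0,0]])

```text
clock: 7.65
position: [0.5779, -0.1444, 0.2439]
ee_rot: [-2.37, -2.062, -0.0]
force: [-0.5, 1.7, 1.2]
width: 0.121
gripper_force: 15.0
```

```bash
python3 - <<'E'
from h import *
s=arm.observe()
print(s["clock"],s["position"],s["force"],s["ft_torque"],s["width"],s["gripper_force"])
E
```

```text
7.65 [ 0.57790045 -0.14444556  0.24390349] [-0.45018685  1.71279793  1.20153112] [ 0.27125318 -0.2319563  -0.01143733] 0.12139507501724121 14.99999687075615
```

Emit:
carry_out(claw=[0.6,0.6,0.6,0.6,0.6,0.6,0.6,0.6,0.6,0.6,0.6,0.6,0.6], delta_pos=[[0,-0.67,0.54],[0,-0.65,0.56],[0,-0.63,0.59],[0,-0.6,0.61],[0,-0.58,0.63],[0,-0.56,0.65],[0,-0.53,0.67],[0,-0.5,0.69],[0,-0.48,0.71],[0,-0.45,0.73],[0,-0.42,0.75],[0,-0.39,0.76],[0,0,0]], angular=[[0,0,0],[0,0,0],[0,0,0],[0,0,0],[0,0,0],[0,0,0],[0,0,0],[0,0,0],[0,0,0],[0,0,0],[0,0,0],[0,0,0],[0,0,0]])

```text
clock: 8.95
position: [0.5135, -0.1355, 0.1641]
ee_rot: [-2.369, -2.061, 0.002]
force: [-0.5, 4.3, -0.6]
width: 0.125
gripper_force: 15.0
```

```bash
python3 - <<'E'
from h import *
p=arm.get_image("scene"); save(p,"s2")
s=arm.observe()
print(s["clock"],s["position"],s["force"],s["ft_torque"],s["width"],s["gripper_force"])
E
```

```text
9.0 [ 0.51372007 -0.13554551  0.16463964] [-1.42999206  4.54356089 -1.26964148] [0.82680045 0.16531492 0.05104211] 0.1213298681956841 14.999494403600693
```

View pics/s2.png

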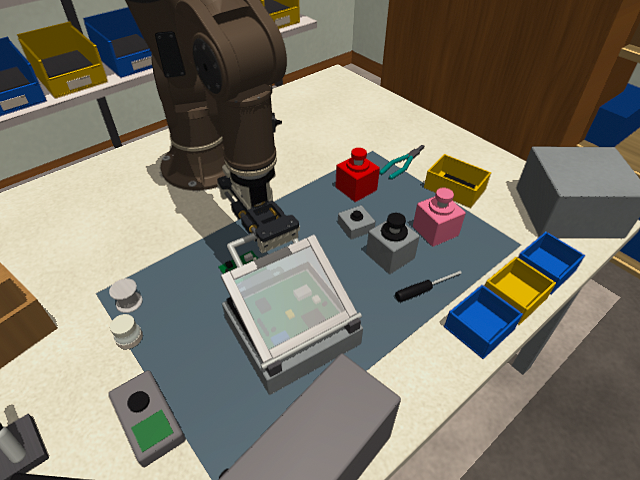

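Emit:
carry_out(claw=[0.6,0.6,0.6,0.6,0.6,0.6,0.6,0.6,0.6,0.6,0.6,0.6], delta_pos=[[0.03,-0.36,0.78],[0.03,-0.33,0.79],[0.03,-0.3,0.8],[0.03,-0.27,0.81],[0.03,-0.24,0.82],[0.03,-0.21,0.83],[0.03,-0.18,0.84],[0.03,-0.15,0.84],[0,-0.11,0.85],[0,-0.05,0.6],[0,-0.04,0.5],[0,-0.03,0.4]], angular=[[0,0,0],[0,0,0],[0,0,0],[0,0,0],[0,0,0],[0,0,0],[0,0,0],[0,0,0],[0,0,0],[0,0,0],[0,0,0],[0,0,0]])

```text
clock: 10.2
position: [0.4899, -0.1321, 0.0758]
ee_rot: [-2.371, -2.059, 0.007]
force: [-7.0, -1.6, 0.2]
width: 0.125
gripper_force: 15.0
```

Emit:
carry_out(claw=[0.6,0.6,0.6,0.6,0.6], delta_pos=[[0,-0.02,0.3],[0,0,0.2],[0,0,0.2],[0,0,0.1],[0,0,0]], angular=[[0,0,0],[0,0,0],[0,0,0],[0,0,0],[0,0,0]])

```text
clock: 10.7
position: [0.4895, -0.1321, 0.0678]
ee_rot: [-2.371, -2.059, 0.008]
force: [-6.9, -2.1, -2.8]
width: 0.125
gripper_force: 15.0
```

```bash
python3 - <<'E'
from h import *
s=arm.observe()
print(s["clock"],s["position"],s["force"],s["ft_torque"],s["width"],s["gripper_force"])
E
```

```text
10.7 [ 0.48952254 -0.13205609  0.06781565] [-6.91771169 -2.0549719  -2.81916012] [-0.40070394  1.24275893  0.05225338] 0.12530362531393407 15.00002145767212
```

Emit:
carry_out(claw=[0.6,0.6,0.6,0.6,0.6], delta_pos=[[0,-0.08,0.1],[0,-0.08,0.1],[0,0,0.1],[0,0,0.1],[0,0,0]], angular=[[0,0,0],[0,0,0],[0,0,0],[0,0,0],[0,0,0]])

```text
clock: 11.2
position: [0.4895, -0.132, 0.0644]
ee_rot: [2.372, 2.06, -0.004]
force: [-5.2, -3.6, -1.9]
width: 0.12
gripper_force: 15.0
```

```bash
python3 - <<'E'
from h import *
p=arm.get_image("scene")
s=arm.observe()
print(s["clock"],s["position"],s["force"],s["ft_torque"],s["width"],s["gripper_force"])
cv2.imwrite("pics/crop2.png",cv2.resize(p["frame"][200:400,200:400,::-1],(600,600),interpolation=cv2.INTER_CUBIC))
E
```

```text
11.25 [ 0.48946404 -0.13196332  0.06439992] [-4.8651879  -3.9323073  -2.35800307] [-0.92403313  0.67208172  0.0221336 ] 0.12183377785373695 15.000097006559372
```

View pics/crop2.png

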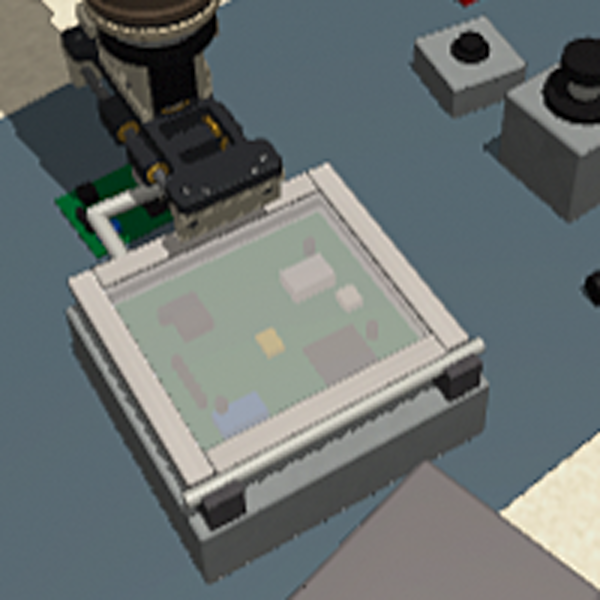

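Emit:
carry_out(claw=[0.6,0.6,0.6,0.6], delta_pos=[[0,-0.05,0.1],[0,0,0.1],[0,0,0.1],[0,0,0]], angular=[[0,0,0],[0,0,0],[0,0,0],[0,0,0]])

```text
clock: 11.65
position: [0.4895, -0.132, 0.0616]
ee_rot: [2.371, 2.059, -0.003]
force: [-2.7, -4.5, -2.2]
width: 0.123
gripper_force: 15.0
```

Emit:
carry_out(claw=[0.6,0.6,0.6,0.6], delta_pos=[[0,0,0.1],[0,0,0.1],[0,0,0.1],[0,0,0]], angular=[[0,0,0],[0,0,0],[0,0,0],[0,0,0]])

```text
clock: 12.05
position: [0.4895, -0.132, 0.0593]
ee_rot: [2.371, 2.059, -0.004]
force: [-6.6, -4.0, 9.3]
width: 0.125
gripper_force: 15.0
```

Emit:
carry_out(claw=[0.6,0.6,1.6,2.6,3.6,4.2,4.2,4.2], delta_pos=[[0,0,0.05],[0,0,0],[0,0,0],[0,0,0],[0,0,0],[0,0,0],[0,0,0],[0,0,0]], angular=[[0,0,0],[0,0,0],[0,0,0],[0,0,0],[0,0,0],[0,0,0],[0,0,0],[0,0,0]])

```text
clock: 12.85
position: [0.4901, -0.1299, 0.0583]
ee_rot: [2.37, 2.062, 0.0]
force: [0.7, 0.4, 0.3]
width: 0.453
gripper_force: 0.0
```

```bash
python3 - <<'E'
from h import *
p=arm.get_image("wrist");save(p,"w3")
s=arm.observe()
print(s["clock"],s["position"],s["force"],s["width"],s["gripper_force"],s["joints"].round(2))
E
```

```text
12.9 [ 0.49012065 -0.12989026  0.05828243] [ 0.11655034 -0.26878959  0.20508285] 0.4581652136264879 0.0 [ 0.4   0.49 -0.33  2.02  0.24  0.67 -0.22]
```

View pics/w3.png

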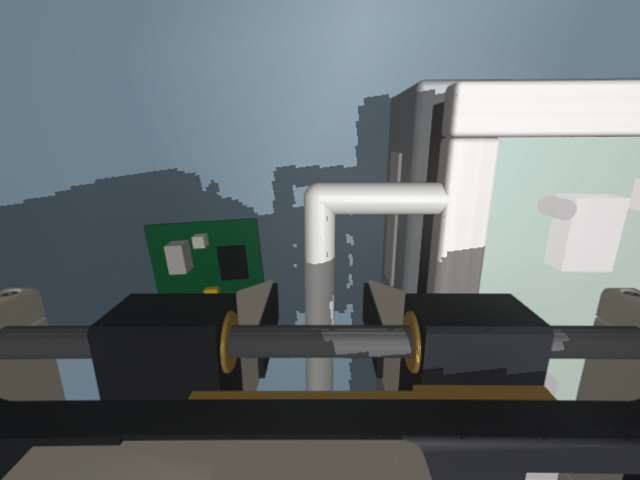

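Emit:
carry_out(claw=[4.2,4.2,4.2,4.2,4.2,4.2,2,0,0,0,0,0,0,0,0,0,0,0,0], delta_pos=[[0,0,-0.7],[0,0,-1.5],[0,0,-2],[0,0,-2],[0,0,-2],[0,0,-2],[0,0,-2],[0,0,-2],[0,0,-1.5],[1,0.5,0],[2,0.9,0],[2,0.9,0],[2,0.9,0],[2,0.9,0],[2,0.9,0],[2,0.9,0],[2,0.9,0],[1,0.9,0],[0,0,0]], angular=[[0,0,0],[0,0,0],[0,0,0],[0,0,0],[0,0,0],[0,0,0],[0,0,0],[0,0,0],[0,0,0],[0,0,0],[0,0,0],[0,0,0],[0,0,0],[0,0,0],[0,0,0],[0,0,0],[0,0,0],[0,0,0],[0,0,0]])

```text
clock: 14.8
position: [0.5893, 0.0199, 0.2147]
ee_rot: [-2.367, -2.064, -0.001]
force: [-0.0, -0.7, 0.3]
width: 0.007
gripper_force: 0.0
```

```bash
python3 - <<'E'
from fit import *
w=arm.get_image("wrist");save(w,"w4"); s=arm.observe()
print(s["clock"],s["position"],s["force"],s["width"],R.from_rotvec(s["ee_rot"]).as_matrix().round(3))
for l,z in (("palm_top",.126),("cover_bar",.084),("pedestal",0)):
  for q in arm.place_of(l,w)[:3]: print(l,q["conf"],np.array(q["centre"])*[640,480],onz(w,q["centre"],z))
sc=arm.get_image("scene"); 
for l,z in (("cover_bar",.084),("palm_top",.126)):
  for q in arm.place_of(l,sc)[:2]: print("scene",l,q["conf"],onz(sc,q["centre"],z))
E
```

```text
14.85 [0.58860124 0.01839372 0.21469465] [-0.78403591  0.45815056  0.26585596] 0.002389204235303721 [[ 0.137  0.991 -0.001]
 [ 0.991 -0.137  0.   ]
 [-0.    -0.001 -1.   ]]
palm_top 0.95 [325.12   38.112] [0.61106873 0.15481741 0.126     ]
pedestal 0.84 [321.216  74.304] [0.6089926  0.15537177 0.        ]
pedestal 0.19 [454.976  60.288] [7.37280133e-01 1.49827642e-01 5.55111512e-17]
scene cover_bar 0.76 [ 0.47720209 -0.13356889  0.084     ]
scene palm_top 0.62 [0.62771773 0.30249175 0.126     ]
scene palm_top 0.58 [0.61141839 0.15515731 0.126     ]
```

View pics/w4.png

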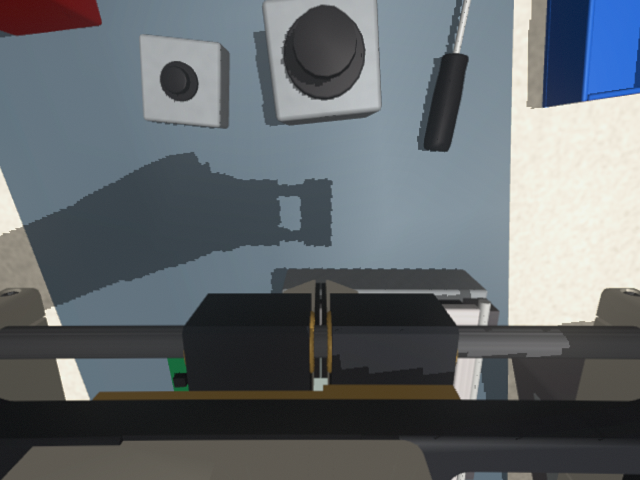

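Emit:
carry_out(claw=[0,0,0,0,0,0,0,0,0,0,0,0,0], delta_pos=[[1.8,0.3,0],[2,0,0],[2,0,0],[2,0,0],[2,0,0],[2,0,0],[2,0,0],[0,0,1.5],[0,0,2],[0,0,2],[0,0,1.5],[0,0,0.5],[0,0,0]], angular=[[0,0,0],[0,0,0],[0,0,0],[0,0,0],[0,0,0],[0,0,0],[0,0,0],[0,0,0],[0,0,0],[0,0,0],[0,0,0],[0,0,0],[0,0,0]])

```text
clock: 16.45
position: [0.6103, 0.1537, 0.1399]
ee_rot: [-2.37, -2.061, 0.002]
force: [-0.8, -0.1, 0.1]
width: 0.006
gripper_force: 0.0
```

```bash
python3 - <<'E'
from fit import *
s=arm.observe();print(s["clock"],s["position"],s["force"])
t=arm.get_image("scene")
cv2.imwrite("pics/crop3.png",cv2.resize(t["frame"][120:300,220:460,::-1],(800,600),interpolation=cv2.INTER_CUBIC))
E
```

```text
16.45 [0.61033198 0.15373937 0.13986552] [-0.83043158 -0.14299372  0.07561991]
```

View pics/crop3.png

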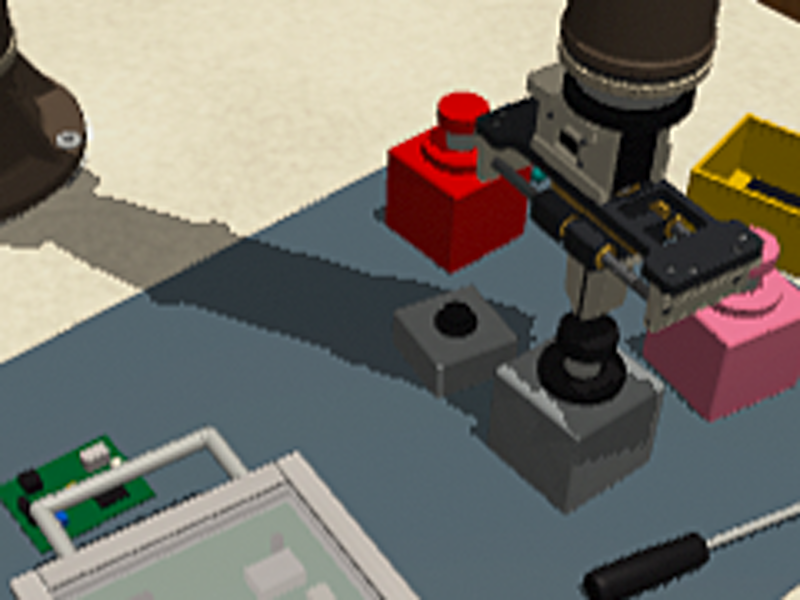

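Emit:
carry_out(claw=[0,0,0,0,0,0,0], delta_pos=[[0,0,0.4],[0,0,0.3],[0,0,0.2],[0,0,0.2],[0,0,0.2],[0,0,0.2],[0,0,0]], angular=[[0,0,0],[0,0,0],[0,0,0],[0,0,0],[0,0,0],[0,0,0],[0,0,0]])

```text
clock: 17.2
position: [0.6106, 0.1542, 0.1253]
ee_rot: [2.37, 2.062, 0.0]
force: [-1.4, -0.5, 2.8]
width: 0.008
gripper_force: 1.4
```

Emit:
carry_out(claw=[0,0,0,0], delta_pos=[[0,0,0.2],[0,0,0.1],[0,0,0],[0,0,0]], angular=[[0,0,0],[0,0,0],[0,0,0],[0,0,0]])

```text
clock: 17.6
position: [0.6107, 0.1542, 0.1225]
ee_rot: [2.37, 2.062, 0.0]
force: [-0.3, 0.2, 3.8]
width: 0.005
gripper_force: 2.1
```

Emit:
carry_out(claw=[0,0,0,0,0,0], delta_pos=[[0,0,0.15],[0,0,0.15],[0,0,0.15],[0,0,0.1],[0,0,0],[0,0,0]], angular=[[0,0,0],[0,0,0],[0,0,0],[0,0,0],[0,0,0],[0,0,0]])

```text
clock: 18.2
position: [0.6107, 0.1542, 0.117]
ee_rot: [2.37, 2.062, 0.0]
force: [-1.9, -0.9, 6.6]
width: 0.007
gripper_force: 3.4
```

```bash
python3 - <<'E'
from fit import *
for i in range(6):
    w=arm.get_image("scene"); s=arm.observe(); print(s["clock"],s["position"][2],s["force"])
for q in arm.place_of("cover_bar",w)[:1]+arm.place_of("cover_hinge",w)[:1]: print(onz(w,q["centre"],.084))
save(w,"s5")
E
```

```text
18.25 0.11706967865725654 [-0.97158361 -0.545339    7.06154645]
18.3 0.11705745028500618 [-1.34123623 -0.93833213  6.66220115]
18.35 0.1170735933366144 [-2.18469607 -0.68789521  6.02555661]
18.4 0.11708333279387839 [-0.91158587 -0.24896767  6.77940457]
18.45 0.11706200395016672 [-1.17270924 -0.8899344   7.26975446]
18.5 0.11708490468306586 [-1.43779041 -0.62233329  7.1539083 ]
[ 0.47850658 -0.13544967  0.084     ]
[ 0.41551016 -0.39444115  0.084     ]
```

Emit:
carry_out(claw=[0,0,0], delta_pos=[[0,0,0.05],[0,0,0],[0,0,0]], angular=[[0,0,0],[0,0,0],[0,0,0]])

```text
clock: 18.9
position: [0.6107, 0.1542, 0.1166]
ee_rot: [2.37, 2.062, 0.001]
force: [-1.5, -1.0, 7.3]
width: 0.005
gripper_force: 3.5
```

```bash
python3 - <<'E'
from fit import *
w=arm.get_image("wrist"); s=arm.observe(); print(s["position"],s["force"])
print("cam above tcp",np.array(w["T"])[:3,3]-s["position"],np.array(w["mtx"])[0,0])
P={}
for l in ("cover_bar","cover_hinge"):
  rs=[]
  for n in ("scene","top")*2:
    p=arm.get_image(n)
    for q in arm.place_of(l,p):
        X=onz(p,q["centre"],.084); ref=[.489,-.132] if l=="cover_bar" else [.712,-.167]
        if np.hypot(*(X[:2]-ref))<.04: rs.append(ray(p,q["centre"])); print(l,n,round(q["conf"],2),X.round(4)); break
  if len(rs)>1: print(tri(rs))
s=arm.observe(); print(s["clock"])
E
```

```text
[0.61075319 0.15413014 0.11659734] [-1.21166505 -0.07252019  7.52880496]
cam above tcp [0.01065158 0.07491221 0.15814175] 350.82899529574445
cover_bar scene 0.6 [ 0.487  -0.1368  0.084 ]
cover_bar scene 0.78 [ 0.4759 -0.1401  0.084 ]
cover_bar top 0.97 [ 0.49   -0.1333  0.084 ]
[ 0.48647243 -0.13785335  0.0882856 ]
cover_hinge scene 0.8 [ 0.7052 -0.1689  0.084 ]
cover_hinge top 0.64 [ 0.7131 -0.1658  0.084 ]
cover_hinge scene 0.57 [ 0.7082 -0.17    0.084 ]
cover_hinge top 0.65 [ 0.7156 -0.1611  0.084 ]
[ 0.71071115 -0.16675686  0.08714529]
19.75
```

```bash
python3 -c "
from cell import arm
print(arm.sign_off())"
```

```text
the job is handed in; nothing more can be done
None
```

The cover was lowered in the grip all the way onto its stop and released, and the palm button is held at about 9 mm (TCP at 117 mm, about 7.4 N); I handed the job in at about 20 s, and the call returned no verdict.

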